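# Load two filter cubes into a spring-fed microscope magazine

## Robot

A 6-joint arm with a two-finger parallel gripper is mounted at the origin on the work surface. World frame = base frame: x ahead of the robot, y to its left, z up, the work surface at z = 0. Lengths are in m, angles in rad, forces in N, time in s.
With the tool pointing down it reaches from about 0.35 to 0.85 m from the base axis. Payload 8.1 kg.
Tool frame: the origin (TCP) lies at the very end of the fingers, on their centre line; the grasp point (between the pads) lies 19 mm behind it; z points along the fingers, y is the direction in which the jaws open and shut (so a half turn about z gives the same grasp; the last joint's range is limited). The gripper opens to 93 mm and grips with 3 to 60 N. Pads are 15 mm wide; open, the fingers measure 128 mm over their backs; the gripper's body (75 mm by 188 mm) begins 65 mm behind the grasp point.
Start: joints at [-1.26, 0.13, 1.488, -0, 1.523, -0.085], TCP at [0.231, -0.554, 0.219] pointing down, gripper open.
Joint ranges: [-2.96, 2.96], [-0.89, 2.26], [0.02, 2.5], [-1.34, 4.48], [0, 2.73], [-2.66, 2.66]. Speed limits (rad/s): [2.39, 2.39, 2.79, 3.14, 3.14, 3.14].

## Interface

Orientations are given as a rotation vector (axis times angle).
In Python, from plant import robot gives the robot as it stands.
- The arm moves only by the shell command python3 -m inch 'ROWS' [FORCE]. ROWS is JSON, a list that holds one entry, the list of rows, each a list of 7 numbers: the shift along the tool's x, y, z in cm, then the turn, a rotation vector about the tool's x, y, z in degrees, then the gripper command: -1 is fully open, 1 is shut, values between are in proportion. A call has 1 to 5 rows; each row shifts and turns the commanded pose from where the row before left it, along the tool's axes as they then stand; what a row does not reach is not made up. A row lasts 1/10 s, in which the tool goes at most 50 mm and 8.59 degrees, less where a joint would pass 70% of its speed; a pose out of reach is approached as far as the arm can. A call with a gripper value outside its range is refused whole. The fingers move at their own pace and stop on an object; FORCE is the grip in N (left out, the last holds). Time passes only in rows, so rows that do not move let the fingers close. It gives the time, the measured TCP pose, the force and the opening at its end, in the units of the state.
- robot.read_state(): the state, without advancing time (a new reading comes with each control period).
- robot.read_camera(name): name is "side" or "top" or "wrist"; returns a dict with "image" (400x640x3 uint8, blue, green, red), "K" (3x3 intrinsics, pixels), "R" (3x3) and "t" (3): a world point X has camera coordinates R X + t; the wrist camera has in their place "tool_from_camera" (4x4, takes a point from camera to tool coordinates, whose origin is the TCP and whose axes are the flange's). Camera axes: x right, y down, z forward; pixel columns grow to the right and rows downward; lengths in m; the calibration is good to about 2 mm. A picture is of the moment at which its call begins: read the wrist's pose just before it. There is no depth.
- robot.close_job(): hands the job in, once; it reports no verdict.
The state is a dict: "t": time; "q": joint angles; "dq": joint speeds; "joint_torque": joint torques, N m; "tool_pos": TCP position; "orientation": TCP orientation; "force": force on the tool from outside, world axes, zero at the start; "wrist_torque": the same for the moment, N m; "opening": finger opening in m.
Only numpy, scipy, OpenCV 4.12 (cv2) and the standard library are available. Lean on these libraries where they do the work, as an engineer would, in place of code of your own. Each camera call takes 0.05 s, during which the arm holds its last target. There are 200 camera calls.

## Task

Load the two filter cubes into the spring-fed magazine: first the green-topped cube against the end stop, then the blue-topped one between it and the orange follower. The follower shuts by itself, so push it back with the cube in hand until there is room, lower the cube upright until it is felt to rest on the floor of the track, and only then let go, so that the follower closes up and clamps the row. Do it gently, forcing nothing, and leave the bottle, the slide box and the jar where they stand.

Things in the scene. Friction and masses are not known exactly. Their poses are not given: they have to be found in the camera images.
- cube_green: Filter cube with a GREEN top plate: black block 30 mm (its x) x 40 mm (its y) x 44 mm high (z), about 0.09 kg, bottom edges chamfered 2 mm, a round lens on each y face. Origin at the centre of its underside, z up. Starts upright on the table. Either way round (half turn about z) is fine.
- cube_blue: Filter cube with a BLUE top plate, otherwise the same as the green one: 30 (x) x 40 (y) x 44 mm high (z), origin at the centre of its underside.
- magazine: Fixed aluminium feed track, open on top, along its own y. Origin at table height. Side walls 34 mm apart (a cube, its y along the track, has 2 mm free each side), 7 mm thick, their tops flaring out 3 mm between z = 18 and 24 mm. End stop across the -y end: inner face at y = -43 mm, top at z = 40 mm; the +y end at y = 82 mm. A seated cube reaches at most z = 59 mm; carry the next one above it.
- bed: Fixed grey base of the magazine, 66 x 142 mm, origin and axes as the magazine's. It carries the dark steel track floor, a plate set to a different height each time, its top 6 to 15 mm above the table; this is NOT reported: feel for it (it is firm). A weak brass spring pin per slot stands 1.5 mm out of it and must be pressed in. A cube let go above the floor may hang, clamped by the follower.
- follower (a joint): How far the orange follower is pushed back to the magazine's +y, in m: 0 shut on the end stop (start), 0.040 with one cube clamped, 0.080 with two, 0.084 hard end of travel (4 mm to spare for the second cube), where force rises steeply. A spring pushes it to -y with 4 N at 0 to 6.4 N at 0.084, damped (25 N per m/s). Lowering a cube along its face rubs with up to 6 N.
- follower_face (a point): Middle of the top edge of the follower's flat face, which looks to the magazine's -y and presses on the cubes. The follower is an upright orange plate 27 mm wide (x), 10 mm thick, from just above the track floor to 82 mm above the table, so it rises above seated cubes and can be pushed there. Moves with the follower.
- slot_front (a point): Place of the green cube when loaded, against the end stop: point at TABLE height (not floor height) below the cube's centre, magazine x 0, y -23 mm. Axes as the magazine's.
- slot_rear (a point): Place of the blue cube when loaded, behind the green one: point at TABLE height (not floor height) below the cube's centre, magazine x 0, y +17 mm. Axes as the magazine's.
- oil_bottle: Bystander: small amber immersion-oil bottle, 30 mm across, 75 mm high. Origin at the centre of its underside.
- slide_box: Bystander: flat dark grey slide box 179 x 94 x 34 mm. Origin at the centre of its underside.
- lens_jar: Bystander: jar of lens cleaner with a white cap, 52 mm across, 70 mm high. Origin at the centre of its underside.
There are look-alikes about, which are no part of the job. Of the things like the bed, leave any that is pink; of the rest the smaller one is meant.

How it is judged:
On the way, in this order (a step that is already met when the one before it is completed fails the run):
1. the green cube, still held, has been lowered onto the track floor (it bears on it with over 1 N) (contact force between cube_green and bed above 1 N and contact force between the fingers and cube_green above 1 N and angle between cube_green's own z axis and vertical below 0.12 rad and x of cube_green in the frame of slot_front between -0.005 and 0.005 m), for 0.02 s.
2. the green cube stands let go on the track floor against the end stop, with the follower closed up on it (y of cube_green in the frame of slot_front between -0.0035 and 0.0035 m and x of cube_green in the frame of slot_front between -0.004 and 0.004 m and contact force between cube_green and bed above 0.15 N and angle between cube_green's own z axis and vertical below 0.05 rad and angle between the y axis of cube_green and the y axis of magazine, either way round below 0.1 rad and contact force between the fingers and cube_green below 0.3 N and linear speed of cube_green below 0.02 m/s and value of joint follower between 0.0365 and 0.0435 m), for 0.2 s.
3. the blue cube, still held, has been lowered onto the track floor (it bears on it with over 1 N) (contact force between cube_blue and bed above 1 N and contact force between the fingers and cube_blue above 1 N and angle between cube_blue's own z axis and vertical below 0.12 rad and x of cube_blue in the frame of slot_rear between -0.005 and 0.005 m), for 0.02 s.
4. the blue cube stands let go on the track floor behind the green one, with the follower closed up on it (y of cube_blue in the frame of slot_rear between -0.0035 and 0.0035 m and x of cube_blue in the frame of slot_rear between -0.004 and 0.004 m and contact force between cube_blue and bed above 0.15 N and angle between cube_blue's own z axis and vertical below 0.05 rad and angle between the y axis of cube_blue and the y axis of magazine, either way round below 0.1 rad and contact force between the fingers and cube_blue below 0.3 N and linear speed of cube_blue below 0.02 m/s and value of joint follower between 0.077 and 0.0835 m), for 0.2 s.
At the end, for the whole second after the job is handed in: Both cubes stand let go and at rest on the track floor (on its pins, within 1.5 mm), green at slot_front, blue at slot_rear, within 3.5 mm along and 4 mm across the track, upright within 0.05 rad, aligned with it within 0.1 rad; the follower is closed up on them (joint 77 to 83.5 mm) (all of step 4 and y of cube_green in the frame of slot_front between -0.0035 and 0.0035 m and x of cube_green in the frame of slot_front between -0.004 and 0.004 m and contact force between cube_green and bed above 0.15 N and angle between cube_green's own z axis and vertical below 0.05 rad and angle between the y axis of cube_green and the y axis of magazine, either way round below 0.1 rad and contact force between the fingers and cube_green below 0.3 N and linear speed of cube_green below 0.02 m/s); the robot touches nothing.
It fails at once if a filter cube is pressed against the magazine, its follower or its floor with more than 35 N (contact force between any of cube_green, cube_blue and magazine above 35 N or contact force between any of cube_green, cube_blue and bed above 35 N).
It fails at once if one cube is pressed on the other with more than 35 N (contact force between cube_green and cube_blue above 35 N).
It fails at once if the robot itself presses on the magazine or its follower with more than 35 N (contact force between the arm and magazine above 35 N).
It fails at once if the oil bottle, slide box or lens jar is shifted by more than 20 mm (distance of any of oil_bottle, slide_box, lens_jar from where it was at the start of the episode above 0.02 m).
It also fails if it takes over 70 s, if anything falls off the work surface, if the arm or the gripper's body presses on something with over 40 N, if the wrist force passes 120 N, or if a joint passes its speed limit or range.

## Working session

There is one attempt and no reset: what is moved stays moved. The work goes in short steps, Python scripts to look and compute and a shell command to move; the robot and the scene stay as the last step left them, time stands still between calls to the robot, and variables do not carry over. Pictures are saved under pics/ and viewed, about 8 in all and at most 12, crops included, and the job is handed in when it is done.

```bash
ls; mkdir -p pics
python3 - <<'E'
from plant import robot
import cv2,numpy as np
s=robot.read_state();print(s)
for n in("top","side"):
    c=robot.read_camera(n);cv2.imwrite(f"pics/{n}0.png",c["image"]);np.savez(f"{n}.npz",**{k:c[k] for k in("K","R","t")})
    print(n,c["K"],c["R"],c["t"])
E
```

```text
pics
{'t': 0.0, 'q': array([-1.26041019e+00,  1.31143569e-01,  1.48928115e+00,  1.27266166e-05,
        1.52298862e+00, -8.54133990e-02]), 'dq': array([ 0.00084689, -0.00022619, -0.00039441, -0.00086186, -0.00046739,
       -0.00109569]), 'joint_torque': array([-5.95449146e-04, -5.59851766e+01, -4.91752374e+01,  7.67821306e-02,
        3.58623604e-02, -1.20498098e-04]), 'tool_pos': array([ 0.23117146, -0.55306393,  0.21759693]), 'orientation': array([-3.07849891e+00, -6.17313243e-01,  3.01010405e-04]), 'force': array([ 0.51889226,  1.22298236, -0.30237517]), 'wrist_torque': array([-0.02963919, -0.02260699, -0.02795133]), 'opening': 0.09254647536564813}
top [[486.68907761   0.         317.47253462]
 [  0.         486.68907761 199.73731268]
 [  0.           0.           1.        ]] [[-0.02668446 -0.99887657 -0.03916033]
 [-0.99657615  0.02964884 -0.07718116]
 [ 0.07825551  0.03696671 -0.99624773]] [0.0355456  0.5507563  1.09687464]
side [[382.42591499   0.         320.24186001]
 [  0.         382.42591499 195.30556404]
 [  0.           0.           1.        ]] [[-0.99902757 -0.04405653  0.0017161 ]
 [-0.03007975  0.65259852 -0.75710658]
 [ 0.03223557 -0.75642197 -0.65328912]] [0.56871953 0.07319748 0.92864976]
```

View pics/top0.png

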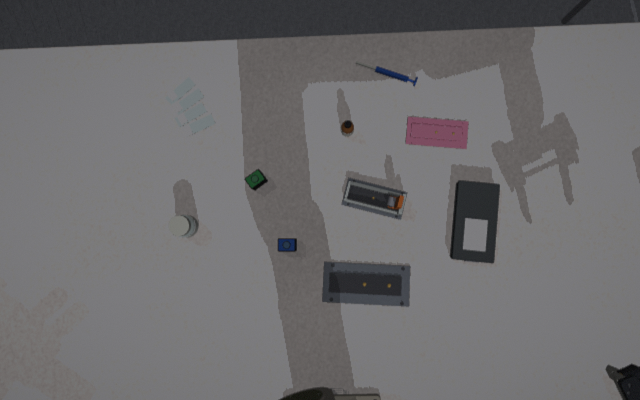

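View pics/side0.png

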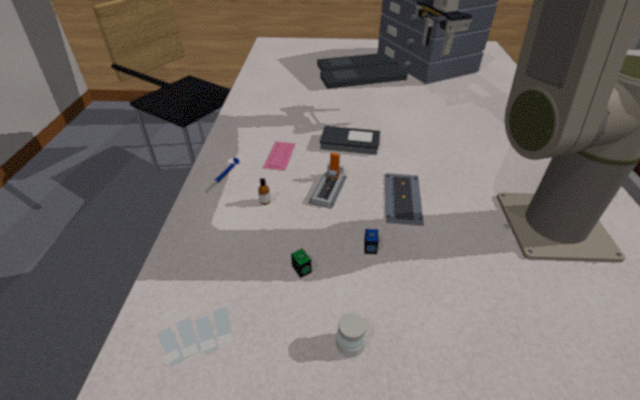

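The top view shows the green cube at (256,179) and the blue at (287,245). The magazine is around (375,198), with the orange follower at its right end (-y), about (397,202). The bottle is at (347,128), the jar at (184,226) and the slide box at (475,222). The pink plate and the larger grey plate are look-alikes.

```bash
cat > h.py <<'E'
import numpy as np,cv2
from scipy.spatial.transform import Rotation as Ro
from plant import robot
def ray(K,R,t,px,z):
    "world point at height z seen at pixel px (X_cam=R X+t)"
    d=R.T@np.linalg.solve(K,[px[0],px[1],1]);o=-R.T@t
    return o+d*(z-o[2])/d[2]
def fixed(n):
    c=np.load(f"{n}.npz");return c["K"],c["R"],c["t"]
def wrist(name=None):
    s=robot.read_state();c=robot.read_camera("wrist")
    T=np.eye(4);T[:3,:3]=Ro.from_rotvec(s["orientation"]).as_matrix();T[:3,3]=s["tool_pos"]
    W=np.linalg.inv(T@c["tool_from_camera"])
    if name:cv2.imwrite(name,c["image"])
    return c["image"],(c["K"],W[:3,:3],W[:3,3])
def mask(img,col):
    h=cv2.cvtColor(img,cv2.COLOR_BGR2HSV);lo,hi={"green":((45,90,40),(85,255,255)),"blue":((100,110,40),(130,255,255)),"orange":((5,170,110),(20,255,255))}[col]
    return cv2.inRange(h,lo,hi)
def rect(m):
    cs,_=cv2.findContours(m,cv2.RETR_EXTERNAL,cv2.CHAIN_APPROX_NONE)
    return cv2.minAreaRect(max(cs,key=cv2.contourArea))
def go(p):
    "shift in tool axes (cm) from here to world point p"
    s=robot.read_state();return Ro.from_rotvec(s["orientation"]).inv().apply(np.array(p)-s["tool_pos"])*100
E
python3 - <<'E'
from h import *
im=cv2.imread("pics/top0.png");C=fixed("top")
im[:, 340:430][:100]=0
for c,z in(("green",.044),("blue",.044),("orange",.082)):
    m=mask(im,c); m[:150]=0; r=rect(m); P=[ray(*C,p,z) for p in cv2.boxPoints(r)]
    print(c,r,ray(*C,r[0],z).round(4)); print(np.round(P,4)[:,:2].tolist())
for n,p in dict(m1=(348,180),m2=(407,193),m3=(402,217),m4=(343,204)).items(): print(n,ray(*C,p,.02).round(4))
for n,p in dict(bot=(347,128),jar=(184,226),box=(475,222)).items(): print(n,ray(*C,p,.06).round(3))
s=robot.read_state();print(Ro.from_rotvec(s["orientation"]).as_matrix().round(3)); c=robot.read_camera("wrist");print(c["tool_from_camera"].round(3),c["K"].round(1))
cv2.imwrite("pics/crop1.png",cv2.resize(cv2.imread("pics/top0.png")[150:260,235:425],None,fx=4,fy=4,interpolation=cv2.INTER_CUBIC))
E
```

```text
green ((254.50003051757812, 178.50001525878906), (11.399999618530273, 16.200000762939453), 53.13010025024414) [0.6025 0.161  0.044 ]
[[0.6025, 0.1837], [0.6238, 0.1537], [0.6024, 0.1384], [0.5812, 0.1684]]
blue ((286.0, 244.5), (11.0, 16.0), 90.0) [0.4512 0.0925 0.044 ]
[[0.464, 0.1102], [0.463, 0.0742], [0.4385, 0.0748], [0.4394, 0.1107]]
orange ((400.05889892578125, 201.2647247314453), (3.152963161468506, 11.156637191772461), 14.03624439239502) [ 0.5382 -0.1606  0.082 ]
[[0.5275, -0.154], [0.5508, -0.1607], [0.5489, -0.1672], [0.5257, -0.1605]]
m1 [ 0.5952 -0.0515  0.02  ]
m2 [ 0.5611 -0.1853  0.02  ]
m3 [ 0.5065 -0.1718  0.02  ]
m4 [ 0.5401 -0.0383  0.02  ]
bot [ 0.708 -0.052  0.06 ]
jar [0.499 0.319 0.06 ]
box [ 0.49  -0.324  0.06 ]
[[ 0.923  0.386 -0.001]
 [ 0.386 -0.923  0.002]
 [ 0.    -0.002 -1.   ]]
[[-0.    -0.962 -0.273  0.076]
 [ 1.    -0.001  0.001 -0.   ]
 [-0.001 -0.273  0.962 -0.167]
 [ 0.     0.     0.     1.   ]] [[293.3   0.  316.3]
 [  0.  293.3 199.3]
 [  0.    0.    1. ]]
```

View pics/crop1.png

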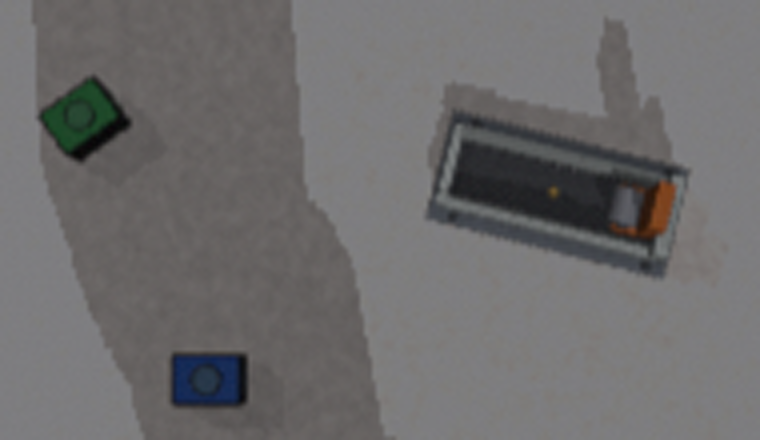

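The crop shows both cubes upright. The magazine lies about -15° in yaw, with the end stop at right and the follower shut against it. Next I move over the magazine for a sharper wrist view.

```bash
python3 -m inch '[[[3.8,-2.3,0,0,0,0,-1],[3.8,-2.3,0,0,0,0,-1],[3.8,-2.3,0,0,0,0,-1],[3.8,-2.3,0,0,0,0,-1],[3.8,-2.3,0,0,0,0,-1]]]'
python3 -m inch '[[[3.8,-2.3,0,0,0,0,-1],[3.8,-2.3,0,0,0,0,-1],[3.8,-2.3,0,0,0,0,-1],[3.8,-2.3,0,0,0,0,-1],[3.8,-2.3,0,0,0,0,-1]]]'
python3 -m inch '[[[3.8,-2.3,0,0,0,-8,-1],[0,0,0,0,0,-8,-1],[0,0,0,0,0,-8,-1],[0,0,0,0,0,-8,-1],[0,0,0,0,0,-8,-1]]]'
python3 -m inch '[[[0,0,0,0,0,-8,-1],[0,0,0,0,0,-5,-1],[0,0,0,0,0,0,-1],[0,0,0,0,0,0,-1]]]'
python3 - <<'E'
from h import *
im,C=wrist("pics/w1.png");np.savez("w1.npz",K=C[0],R=C[1],t=C[2]);s=robot.read_state()
print(s["t"],s["tool_pos"],Ro.from_rotvec(s["orientation"]).as_matrix().round(4),go((.547,-.125,.22)).round(2),s["force"])
E
```

```text
t: 0.65
tool_pos: [0.3629, -0.3726, 0.2184]
orientation: [-3.08, -0.617, 0.0]
force: [0.9, -1.2, -0.2]
opening: 0.0928
t: 1.15
tool_pos: [0.494, -0.1931, 0.2185]
orientation: [-3.08, -0.618, 0.0]
force: [1.1, -0.9, 0.4]
opening: 0.0932
t: 1.65
tool_pos: [0.5194, -0.1586, 0.2182]
orientation: [-2.678, -1.642, 0.001]
force: [0.9, 0.3, 0.8]
opening: 0.0931
t: 2.05
tool_pos: [0.5194, -0.1589, 0.2184]
orientation: [-2.483, -1.923, 0.0]
force: [-0.3, -0.1, 0.4]
opening: 0.0929
2.1 [ 0.51938461 -0.15897041  0.21844781] [[ 2.499e-01  9.683e-01 -3.000e-04]
 [ 9.683e-01 -2.499e-01  2.000e-04]
 [ 1.000e-04 -3.000e-04 -1.000e+00]] [ 3.98  1.82 -0.16] [-0.02381238  0.37152352 -0.76337158]
```

View pics/w1.png

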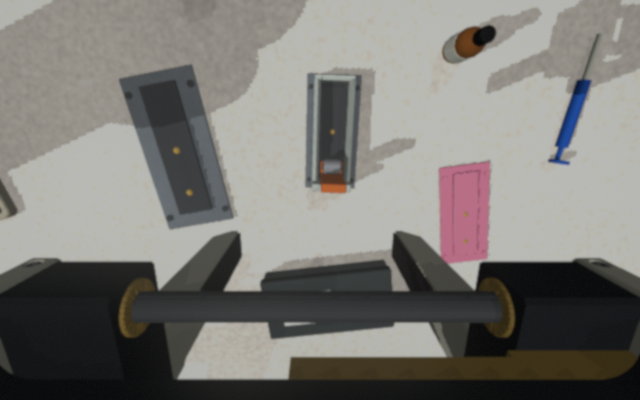

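The wrist view shows the magazine at about (333,130), upright in the image and so nearly aligned with tool x. The follower is at its lower end, (333,185). I'll crop it to read off the edges.

Run:
```python
from h import *
im=cv2.imread("pics/w1.png")
c=cv2.resize(im[65:200,290:375],None,fx=4.4,fy=4.4,interpolation=cv2.INTER_CUBIC)
cv2.imwrite("pics/crop2.png",cv2.convertScaleAbs(c,alpha=1.3))
```

```text
(no output)
```

View pics/crop2.png

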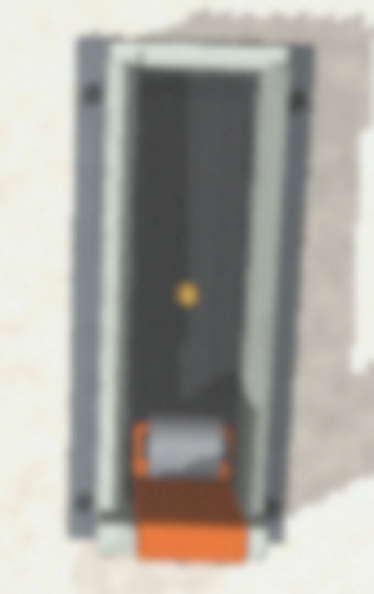

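Run:
```python
from h import *
d=np.load("w1.npz");C=(d["K"],d["R"],d["t"])
f=lambda u,v,z:ray(*C,(u/4.4+290-.4,v/4.4+65-.4),z)[:2]
TL,TR,BL,BR=[f(*p,.005) for p in((80,38),(313,46),(68,536),(283,541))]
print("bed w",np.linalg.norm(TR-TL),np.linalg.norm(BR-BL),"l",np.linalg.norm(TL-BL),np.linalg.norm(TR-BR))
yv=(TL-BL)+(TR-BR);print("yaw bed",np.degrees(np.arctan2(yv[1],yv[0]))-90, "ctr",(TL+TR+BL+BR)/4)
FL,FR,RL,RR=[f(*p,.082) for p in((137,560),(246,560),(138,523),(244,523))]
w=FR-FL;print("fol w",np.linalg.norm(w),"thick",np.linalg.norm((RL+RR-FL-FR)/2),"yaw",np.degrees(np.arctan2(w[1],w[0])))
yh=yv/np.linalg.norm(yv)
print("face",(FL+FR)/2,"origin by face",(FL+FR)/2+.043*yh)
p=f(187,294,.012);print("pin",p,"origin by pin",p-.017*yh,"by bed(ctr y .016)",(TL+TR+BL+BR)/4-.016*yh)
wl,wr=f(106,45,.024),f(288,45,.024);print("wall outer",np.linalg.norm(wl-wr),(wl+wr)/2)
# top cam checks
T=fixed("top");g=lambda u,v,z:ray(*T,(u/4+235-.4,v/4+150-.4),z)[:2]
B=[g(*p,.005) for p in((456,110),(690,170),(663,276),(428,218))];print("top bed ctr",np.mean(B,0)); print("top pin",g(553,191,.012))
```

```text
bed w 0.0636944041977605 0.06511731968237071 l 0.1396219215387165 0.13913777822042778
yaw bed -16.158799197608445 ctr [ 0.55212923 -0.11099513]
fol w 0.026434425869231698 thick 0.00919313862937378 yaw -14.522650257829254
face [ 0.53629768 -0.16525616] origin by face [ 0.5482646  -0.12395492]
pin [ 0.55285723 -0.10820102] origin by pin [ 0.54812612 -0.12452942] by bed(ctr y .016) [ 0.54767642 -0.12636303]
wall outer 0.0472445971002671 [ 0.56978876 -0.04682819]
top bed ctr [ 0.55316774 -0.11163836]
top pin [ 0.55404714 -0.10775652]
```

```bash
python3 -m inch '[[[4.2,0.5,0,0,0,0,-1],[4.2,0.5,0,0,0,0,-1],[4.2,0.5,0,0,0,0,-1],[4.2,0.6,1,0,0,0,-1],[4.3,0.6,1,0,0,0,-1]]]'
python3 -m inch '[[[4.3,0.6,1,0,0,0,-1],[4.3,0.6,1,0,0,0,-1],[0,0,1.4,0,0,-8.3,-1],[0,0,1.4,0,0,-8.3,-1],[0,0,0,0,0,-8.3,-1]]]'
python3 -m inch '[[[0,0,0,0,0,-8.3,-1],[0,0,0,0,0,-8.3,-1],[0,0,0,0,0,-8.3,-1],[0,0,0,0,0,0,-1],[0,0,0,0,0,0,-1]]]'
cat > cube.py <<'E'
from h import *
import sys
im,C=wrist(sys.argv[2]);m=mask(im,sys.argv[1])
n,l,st,_=cv2.connectedComponentsWithStats(m);k=1+np.argmax(st[1:,4]);print("area",st[k])
v,u=np.nonzero(l==k)
P=np.array([ray(*C,p,.044)[:2] for p in zip(u,v)]);r=cv2.minAreaRect((P*1000).astype(np.float32));print("rect mm",r)
b=cv2.boxPoints(r)/1000;e=[b[1]-b[0],b[2]-b[1]];L=max(e,key=np.linalg.norm)
s=robot.read_state();R=Ro.from_rotvec(s["orientation"]).as_matrix();c=np.array(r[0])/1000
print("yaw long",np.degrees(np.arctan2(L[1],L[0])),"tool yaw",np.degrees(np.arctan2(R[1,0],R[0,0])),"tcp",s["tool_pos"].round(4),"go22",go((*c,.022)).round(2),"R z",R[:,2].round(4))
E
python3 cube.py green pics/w2.png
```

```text
t: 2.6
tool_pos: [0.5986, 0.0403, 0.1989]
orientation: [2.483, 1.924, 0.002]
force: [1.0, -0.8, 1.1]
opening: 0.0929
t: 3.1
tool_pos: [0.6291, 0.1196, 0.1474]
orientation: [-1.999, -2.419, 0.005]
force: [-0.2, -0.7, 0.9]
opening: 0.093
t: 3.6
tool_pos: [0.6307, 0.1191, 0.1505]
orientation: [-1.447, -2.789, 0.0]
force: [-0.6, -0.2, -0.5]
opening: 0.0929
area [ 303  123   29   42 1142]
rect mm ((601.9248046875, 161.5247802734375), (25.9333553314209, 37.06634521484375), 34.42298126220703)
yaw long -55.577072 tool yaw 125.19402619380325 tcp [0.6307 0.1191 0.1506] go22 [ 5.13  0.09 12.86] R z [-1.e-04  0.e+00 -1.e+00]
```

```bash
python3 -m inch '[[[2.6,0.1,2.5,0,0,0.8,-1],[2.5,0,2.5,0,0,0,-1],[0,0,2.5,0,0,0,-1],[0,0,2.5,0,0,0,-1],[0,0,2.3,0,0,0,-1]]]' 25
python3 -m inch '[[[0,0,0.5,0,0,0,-1],[0,0,0,0,0,0,-0.2],[0,0,0,0,0,0,0.2],[0,0,0,0,0,0,1],[0,0,0,0,0,0,1]]]'
python3 -m inch '[[[0,0,0,0,0,0,1],[0,0,0,0,0,0,1],[0,0,0,0,0,0,1],[0,0,0,0,0,0,1],[0,0,0,0,0,0,1]]]'
```

```text
t: 4.15
tool_pos: [0.6019, 0.1617, 0.0265]
orientation: [-1.463, -2.78, 0.0]
force: [0.3, 0.3, -0.5]
opening: 0.0932
t: 4.65
tool_pos: [0.6034, 0.1616, 0.0242]
orientation: [1.458, 2.781, 0.002]
force: [0.1, 0.6, -0.0]
opening: 0.0657
t: 5.15
tool_pos: [0.6022, 0.1614, 0.0226]
orientation: [-1.458, -2.782, 0.0]
force: [-0.2, -0.9, 1.1]
opening: 0.0299
```

```bash
python3 -m inch '[[[0,0,-3,0,0,0,1],[0,0,-4.5,0,0,0,1],[0,0,-4.5,0,0,0,1],[-3.1,-3.25,0,0,0,0,1],[-3.1,-3.25,0,0,0,0,1]]]'
python3 -m inch '[[[-3.1,-3.25,0,0,0,0,1],[-3.1,-3.25,0,0,0,0,1],[-3.1,-3.25,0,0,0,0,1],[-3.1,-3.25,0,0,0,0,1],[-3.2,-3.25,0,0,0,0,1]]]'
python3 -m inch '[[[-3.2,-3.25,0,0,0,8.4,1],[0,0,0,0,0,8.4,1],[0,0,0,0,0,8.4,1],[0,0,0,0,0,8.4,1],[0,0,0,0,0,8.4,1]]]'
python3 -m inch '[[[0,0,0,0,0,8.3,1],[0,0,0,0,0,0,1],[0,0,0,0,0,0,1]]]'
cat > at.py <<'E'
from h import *
import sys
O=np.array([.5483,-.1245]);a=np.radians(74.1);y=np.array([np.cos(a),np.sin(a)]);x=np.array([y[1],-y[0]])
s=robot.read_state();d=s["tool_pos"][:2]-O;R=Ro.from_rotvec(s["orientation"]).as_matrix()
print("t %.2f mag x %.1f y %.1f z %.1f mm; yaw %.2f tilt %s F mag x %.1f y %.1f z %.1f open %.4f"%(s["t"],d@x*1e3,d@y*1e3,s["tool_pos"][2]*1e3,np.degrees(np.arctan2(R[1,0],R[0,0])),R[:2,2].round(4),s["force"][:2]@x,s["force"][:2]@y,s["force"][2],s["opening"]))
E
python3 at.py
```

```text
t: 5.65
tool_pos: [0.5853, 0.0735, 0.1451]
orientation: [1.453, 2.781, 0.003]
force: [0.1, 0.1, -2.2]
opening: 0.0297
t: 6.15
tool_pos: [0.5383, -0.1488, 0.1425]
orientation: [-1.458, -2.782, -0.0]
force: [0.7, -0.6, -0.5]
opening: 0.0295
t: 6.65
tool_pos: [0.5303, -0.1923, 0.1423]
orientation: [-2.365, -2.067, 0.0]
force: [-0.2, 0.4, -0.8]
opening: 0.0301
t: 6.95
tool_pos: [0.5305, -0.192, 0.1424]
orientation: [-2.498, -1.904, 0.0]
force: [0.1, -0.3, -1.3]
opening: 0.03
t 6.95 mag x 1.4 y -69.8 z 142.4 mm; yaw 74.63 tilt [-0.0004  0.0002] F mag x 0.2 y -0.3 z -1.3 open 0.0300
```

```bash
python3 -m inch '[[[0,-0.15,2.5,0,0,0.5,1],[0,0,2.5,0,0,0,1],[0,0,2.2,0,0,0,1],[0,0,0,0,0,0,1],[0,0,0,0,0,0,1]]]'
python3 at.py
cat > chk.py <<'E'
from h import *
import sys
col,bot=sys.argv[1],float(sys.argv[2])   # bot: TCP height over cube underside
s=robot.read_state();im,C=wrist(sys.argv[3])
O=np.array([.5483,-.1245]);a=np.radians(74.1);y=np.array([np.cos(a),np.sin(a)]);x=np.array([y[1],-y[0]])
for c,z in((col,s["tool_pos"][2]-bot+.044),("orange",.082)):
    n,l,st,_=cv2.connectedComponentsWithStats(mask(im,c));k=1+np.argmax(st[1:,4]);v,u=np.nonzero(l==k)
    P=np.array([(ray(*C,p,z)[:2]-O) for p in zip(u,v)]);P=np.c_[P@x,P@y]*1000
    print(c,st[k],"px; mag x",P[:,0].min().round(1),P[:,0].max().round(1),"y",P[:,1].min().round(1),P[:,1].max().round(1),"mean",P.mean(0).round(1),"rect",cv2.minAreaRect(P.astype(np.float32)))
cv2.imwrite(sys.argv[3].replace(".png","c.png"),cv2.resize(im[60:330,190:470],None,fx=2.2,fy=2.2))
E
python3 chk.py green .0226 pics/w3.png
```

```text
t: 7.45
tool_pos: [0.529, -0.1915, 0.0707]
orientation: [-2.508, -1.89, 0.001]
force: [0.2, -1.0, 0.1]
opening: 0.0298
t 7.45 mag x -0.2 y -69.8 z 70.7 mm; yaw 74.00 tilt [-0.0009  0.0004] F mag x 0.5 y -0.9 z 0.1 open 0.0298
green [ 292  230   50   62 3024] px; mag x -14.1 13.3 y -88.8 -51.8 mean [ -0.3 -69.9] rect ((-0.3487205505371094, -70.27902221679688), (36.979835510253906, 27.401077270507812), 89.85755920410156)
orange [293 192  46  17 767] px; mag x -13.2 11.7 y -42.8 -33.5 mean [ -0.7 -38.1] rect ((-0.7336187362670898, -38.14873504638672), (9.178272247314453, 24.888587951660156), 89.8703384399414)
```

View pics/w3c.png

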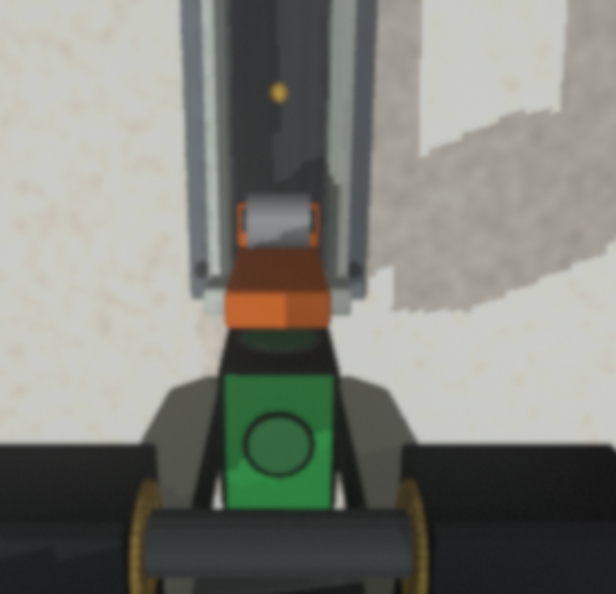

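The picture shows the green cube held square, just in front of the follower (about 0.4 mm off in x). Next: push the follower back slowly.

```bash
python3 -m inch '[[[0.5,0,0,0,0,0,1],[0.5,0,0,0,0,0,1],[0.5,0,0,0,0,0,1],[0.5,0,0,0,0,0,1],[0.5,0,0,0,0,0,1]]]'; python3 at.py
python3 -m inch '[[[0.5,0,0,0,0,0,1],[0.5,0,0,0,0,0,1],[0.5,0,0,0,0,0,1],[0.5,0,0,0,0,0,1],[0.4,0,0,0,0,0,1]]]'
python3 -m inch '[[[0,0,0,0,0,0,1],[0,0,0,0,0,0,1]]]';python3 at.py; python3 chk.py green .0226 pics/w4.png
```

```text
t: 8.0
tool_pos: [0.5372, -0.1685, 0.0722]
orientation: [2.508, 1.886, 0.0]
force: [-1.0, -4.7, 1.6]
opening: 0.0299
t 8.00 mag x 1.4 y -45.4 z 72.2 mm; yaw 73.89 tilt [ 0.0022 -0.0025] F mag x 0.3 y -4.8 z 1.6 open 0.0299
t: 8.5
tool_pos: [0.5439, -0.1455, 0.0722]
orientation: [2.508, 1.886, 0.0]
force: [-1.0, -5.1, 1.0]
opening: 0.0299
t: 8.7
tool_pos: [0.5437, -0.1452, 0.0718]
orientation: [2.508, 1.887, 0.001]
force: [0.1, -4.9, 1.4]
opening: 0.0299
t 8.70 mag x 1.3 y -21.2 z 71.8 mm; yaw 73.91 tilt [ 0.0019 -0.0018] F mag x 1.5 y -4.7 z 1.4 open 0.0299
green [ 291  230   51   62 3033] px; mag x -12.7 14.7 y -40.3 -3.1 mean [  1.1 -21.3] rect ((1.087641716003418, -21.68454933166504), (37.01716613769531, 27.386503219604492), 89.63921356201172)
orange [291 203  47  16 719] px; mag x -13.1 12.8 y -0.5 8.5 mean [-0.3  4.1] rect ((-0.14483642578125, 3.9980297088623047), (8.850569725036621, 25.874418258666992), 89.70674896240234)
```

```bash
python3 -m inch '[[[0.03,-0.12,0,0,0,0,1],[0,0,0.3,0,0,0,1],[0,0,0.4,0,0,0,1],[0,0,0.4,0,0,0,1],[0,0,0.3,0,0,0,1]]]'; python3 at.py
python3 -m inch '[[[0,0,0.3,0,0,0,1],[0,0,0.3,0,0,0,1],[0,0,0.2,0,0,0,1],[0,0,0.2,0,0,0,1],[0,0,0,0,0,0,1]]]'; python3 at.py
```

```text
t: 9.25
tool_pos: [0.5421, -0.1446, 0.0573]
orientation: [2.509, 1.887, -0.0]
force: [-1.5, -6.2, 1.9]
opening: 0.0299
t 9.25 mag x -0.4 y -21.1 z 57.3 mm; yaw 73.89 tilt [ 0.0009 -0.0014] F mag x 0.2 y -6.4 z 1.9 open 0.0299
t: 9.75
tool_pos: [0.5421, -0.1446, 0.0471]
orientation: [2.51, 1.887, -0.0]
force: [-0.6, -5.0, -1.0]
opening: 0.0299
t 9.75 mag x -0.5 y -21.1 z 47.1 mm; yaw 73.89 tilt [ 0.0008 -0.0013] F mag x 0.8 y -5.0 z -1.0 open 0.0299
```

```bash
python3 -m inch '[[[0,0,0.15,0,0,0,1],[0,0,0.15,0,0,0,1],[0,0,0.15,0,0,0,1],[0,0,0.15,0,0,0,1],[0,0,0,0,0,0,1]]]'; python3 at.py
python3 -m inch '[[[0,0,0.1,0,0,0,1],[0,0,0.1,0,0,0,1],[0,0,0,0,0,0,1]]]'; python3 at.py
```

```text
t: 10.25
tool_pos: [0.5422, -0.1447, 0.0413]
orientation: [2.509, 1.887, -0.0]
force: [0.5, -5.3, -0.1]
opening: 0.03
t 10.25 mag x -0.3 y -21.1 z 41.3 mm; yaw 73.89 tilt [ 0.001  -0.0014] F mag x 1.9 y -5.0 z -0.1 open 0.0300
t: 10.55
tool_pos: [0.5423, -0.1447, 0.0394]
orientation: [2.509, 1.887, 0.0]
force: [-0.7, -5.3, -0.2]
opening: 0.03
t 10.55 mag x -0.3 y -21.1 z 39.4 mm; yaw 73.89 tilt [ 0.0011 -0.0014] F mag x 0.8 y -5.3 z -0.2 open 0.0300
```

```bash
for i in 1 2 3 4; do :; done
python3 -m inch '[[[0,0,0.1,0,0,0,1],[0,0,0,0,0,0,1]]]' >/dev/null; python3 at.py
python3 -m inch '[[[0,0,0.1,0,0,0,1],[0,0,0,0,0,0,1]]]' >/dev/null; python3 at.py
python3 -m inch '[[[0,0,0.1,0,0,0,1],[0,0,0,0,0,0,1]]]' >/dev/null; python3 at.py
```

```text
t 10.75 mag x -0.2 y -21.1 z 38.4 mm; yaw 73.89 tilt [ 0.0012 -0.0014] F mag x 0.2 y -4.6 z -0.6 open 0.0297
t 10.95 mag x -0.2 y -21.1 z 37.4 mm; yaw 73.89 tilt [ 0.0012 -0.0014] F mag x 0.7 y -5.0 z 0.7 open 0.0299
t 11.15 mag x -0.2 y -21.1 z 36.4 mm; yaw 73.89 tilt [ 0.0012 -0.0014] F mag x 1.7 y -4.9 z -0.4 open 0.0297
```

```bash
python3 -m inch '[[[0,0,0.1,0,0,0,1],[0,0,0,0,0,0,1]]]' >/dev/null; python3 at.py
python3 -m inch '[[[0,0,0.1,0,0,0,1],[0,0,0,0,0,0,1]]]' >/dev/null; python3 at.py
python3 -m inch '[[[0,0,0.1,0,0,0,1],[0,0,0,0,0,0,1]]]' >/dev/null; python3 at.py
```

```text
t 11.35 mag x -0.2 y -21.0 z 35.5 mm; yaw 73.89 tilt [ 0.0012 -0.0014] F mag x 0.6 y -4.3 z 0.4 open 0.0303
t 11.55 mag x -0.2 y -21.1 z 34.5 mm; yaw 73.89 tilt [ 0.0012 -0.0014] F mag x 0.5 y -5.7 z -0.5 open 0.0296
t 11.75 mag x -0.2 y -21.1 z 33.5 mm; yaw 73.89 tilt [ 0.0012 -0.0014] F mag x 0.9 y -5.0 z -0.3 open 0.0300
```

```bash
python3 -m inch '[[[0,0,0.1,0,0,0,1],[0,0,0,0,0,0,1]]]' >/dev/null; python3 at.py
python3 -m inch '[[[0,0,0.1,0,0,0,1],[0,0,0,0,0,0,1]]]' >/dev/null; python3 at.py
```

```text
t 11.95 mag x -0.2 y -21.1 z 32.5 mm; yaw 73.89 tilt [ 0.0012 -0.0014] F mag x -0.0 y -4.4 z 0.5 open 0.0299
t 12.15 mag x -0.2 y -21.1 z 31.5 mm; yaw 73.89 tilt [ 0.0012 -0.0014] F mag x 1.2 y -5.1 z 0.2 open 0.0300
```

```bash
python3 -m inch '[[[0,0,0.1,0,0,0,1],[0,0,0,0,0,0,1]]]' >/dev/null; python3 at.py
```

```text
t 12.35 mag x -0.1 y -21.1 z 30.5 mm; yaw 73.89 tilt [ 0.0013 -0.0014] F mag x 1.1 y -5.4 z 0.7 open 0.0297
```

```bash
python3 -m inch '[[[0,0,0.05,0,0,0,1],[0,0,0,0,0,0,1]]]' >/dev/null; python3 at.py
python3 -m inch '[[[0,0,0.05,0,0,0,1],[0,0,0,0,0,0,1]]]' >/dev/null; python3 at.py
```

```text
t 12.55 mag x -0.1 y -21.1 z 30.2 mm; yaw 73.89 tilt [ 0.0013 -0.0014] F mag x -0.7 y -4.8 z 2.4 open 0.0298
t 12.75 mag x -0.1 y -21.1 z 30.2 mm; yaw 73.90 tilt [ 0.0012 -0.0014] F mag x -2.4 y -5.7 z 7.4 open 0.0298
```

```bash
python3 -m inch '[[[0,0,0.05,0,0,0,1],[0,0,0,0,0,0,1]]]' >/dev/null; python3 at.py;  python3 -m inch '[[[0,0,0.05,0,0,0,1],[0,0,0,0,0,0,1]]]' >/dev/null; python3 at.py; python3 chk.py green .0226 pics/w5.png
```

```text
t 12.95 mag x -0.1 y -21.1 z 30.2 mm; yaw 73.90 tilt [ 0.0012 -0.0015] F mag x -5.1 y -5.5 z 11.0 open 0.0299
t 13.15 mag x -0.1 y -21.1 z 30.1 mm; yaw 73.90 tilt [ 0.0011 -0.0015] F mag x -7.5 y -5.7 z 16.2 open 0.0301
green [ 292  253   50   39 1894] px; mag x -14.0 13.5 y -40.2 -16.4 mean [ -0.2 -28.2] rect ((-0.24262332916259766, -28.285675048828125), (23.605138778686523, 27.42230224609375), 89.66178894042969)
orange [ 286  231   61   20 1213] px; mag x -13.2 12.4 y -0.0 8.8 mean [-0.4  4.4] rect ((-0.3722648620605469, 4.386837959289551), (8.736129760742188, 25.651107788085938), 89.6927261352539)
```

The floor is felt firmly at TCP z 30.2 mm (force rises to 16 N, so floor is about 7.6 mm). I'll ease off and release.

```bash
python3 -m inch '[[[0,0,-0.1,0,0,0,1],[0,0,0,0,0,0,1]]]' >/dev/null; python3 at.py
python3 -m inch '[[[0,0,0,0,0,0,0.2],[0,0,0,0,0,0,0.1],[0,0,0,0,0,0,0],[0,0,0,0,0,0,0],[0,0,0,0,0,0,0]]]'; python3 at.py
python3 -m inch '[[[0,0,0,0,0,0,0],[0,0,0,0,0,0,0],[0,0,0,0,0,0,0]]]'; python3 at.py; python3 chk.py green .0226 pics/w6.png
```

```text
t 13.40 mag x -0.1 y -21.1 z 30.2 mm; yaw 73.89 tilt [ 0.0013 -0.0015] F mag x -2.0 y -5.6 z 6.8 open 0.0299
t: 13.9
tool_pos: [0.5417, -0.1438, 0.0285]
orientation: [-2.511, -1.888, 0.0]
force: [0.1, 0.4, -0.6]
opening: 0.0464
t 13.90 mag x -1.1 y -20.4 z 28.5 mm; yaw 73.89 tilt [-0.0002  0.0003] F mag x -0.0 y 0.4 z -0.6 open 0.0464
t: 14.2
tool_pos: [0.5418, -0.144, 0.0286]
orientation: [-2.511, -1.888, -0.0]
force: [-0.2, -1.1, -1.3]
opening: 0.0465
t 14.20 mag x -0.9 y -20.5 z 28.6 mm; yaw 73.88 tilt [-0.  0.] F mag x 0.1 y -1.1 z -1.3 open 0.0465
green [ 293  260   51   32 1521] px; mag x -14.2 13.6 y -39.6 -20.2 mean [ -0.2 -30. ] rect ((-0.33629894256591797, -29.831298828125), (19.378969192504883, 27.717897415161133), 89.69574737548828)
orange [ 288  239   61   20 1201] px; mag x -13.1 12.3 y -2.5 6.4 mean [-0.4  2. ] rect ((-0.38226890563964844, 1.9185864925384521), (8.756396293640137, 25.369604110717773), 89.70833587646484)
```

View pics/w6c.png

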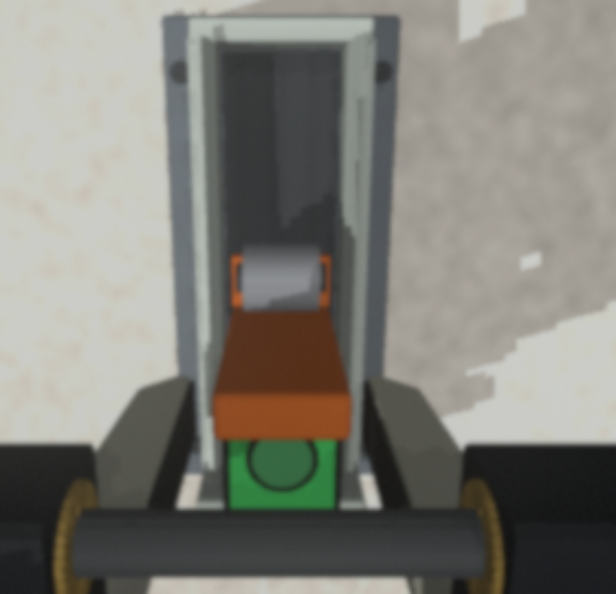

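The follower closed on the green cube (travel about 40.3 mm) and the cube stands level in the track. On to the blue cube.

```bash
python3 -m inch '[[[0,0,-1,0,0,0,0],[0,0,-3,0,0,0,0],[0,0,-4.5,0,0,0,0],[0,0,-4.5,0,0,0,0],[3.05,-2.8,0,0,0,0,-0.5]]]'
python3 -m inch '[[[3.05,-2.8,0,0,0,0,-1],[3.05,-2.8,0,0,0,0,-1],[3.05,-2.8,0,0,0,0,-1],[3.05,-2.8,0,0,0,-7.5,-1],[0,0,0,0,0,-7.5,-1]]]'
python3 -m inch '[[[0,0,0,0,0,0,-1],[0,0,0,0,0,0,-1]]]'
python3 cube.py blue pics/w7.png
```

```text
t: 14.75
tool_pos: [0.529, -0.1108, 0.1682]
orientation: [2.504, 1.876, 0.013]
force: [2.0, 0.5, -0.2]
opening: 0.0509
t: 15.25
tool_pos: [0.4479, 0.045, 0.1594]
orientation: [-2.233, -2.209, -0.002]
force: [0.2, -1.3, -0.2]
opening: 0.0895
t: 15.45
tool_pos: [0.45, 0.0412, 0.1593]
orientation: [2.247, 2.195, 0.001]
force: [-0.1, -0.5, 0.4]
opening: 0.093
area [301 124  29  39 867]
rect mm ((450.1435241699219, 92.23471069335938), (35.53602981567383, 26.76380729675293), 88.61674499511719)
yaw long 88.61676 tool yaw 88.63154086067937 tcp [0.45   0.0409 0.1592] go22 [ 5.13 -0.12 13.71] R z [ 7.e-04 -1.e-04 -1.e+00]
```

```bash
python3 -m inch '[[[2.6,-0.1,2.5,0,0,0,-1],[2.5,0,2.8,0,0,0,-1],[0,0,2.8,0,0,0,-1],[0,0,2.8,0,0,0,-1],[0,0,2.3,0,0,0,-1]]]' 25
python3 -m inch '[[[0,0,0.5,0,0,0,-1],[0,0,0,0,0,0,-0.2],[0,0,0,0,0,0,0.2],[0,0,0,0,0,0,1],[0,0,0,0,0,0,1]]]'
python3 -m inch '[[[0,0,0,0,0,0,1],[0,0,0,0,0,0,1],[0,0,0,0,0,0,1],[0,0,0,0,0,0,1],[0,0,0,0,0,0,1]]]'; python3 at.py
```

```text
t: 16.0
tool_pos: [0.4494, 0.0917, 0.025]
orientation: [-2.247, -2.194, 0.002]
force: [0.4, -0.5, -0.2]
opening: 0.0931
t: 16.5
tool_pos: [0.4508, 0.0924, 0.023]
orientation: [2.243, 2.198, 0.003]
force: [-1.4, -0.0, -0.5]
opening: 0.0659
t: 17.0
tool_pos: [0.4496, 0.0924, 0.0216]
orientation: [2.243, 2.2, 0.0]
force: [0.2, 0.6, 0.8]
opening: 0.0301
t 17.00 mag x -154.3 y 181.6 z 21.6 mm; yaw 88.88 tilt [0. 0.] F mag x -0.0 y 0.6 z 0.8 open 0.0301
```

```bash
python3 -m inch '[[[0,0,-3.2,0,0,0,1],[0,0,-4.8,0,0,0,1],[0,0,-4.8,0,0,0,1],[-4,1.6,0,0,0,0,1],[-4,1.6,0,0,0,0,1]]]'
python3 -m inch '[[[-4,1.6,0,0,0,0,1],[-4,1.6,0,0,0,0,1],[-4,1.6,0,0,0,0,1],[-4.2,1.6,0,0,0,7.4,1],[0,0,0,0,0,7.4,1]]]'
python3 -m inch '[[[0,0,0,0,0,0,1],[0,0,0,0,0,0,1]]]'; python3 at.py; python3 chk.py blue .0216 pics/w8.png
```

```text
t: 17.5
tool_pos: [0.4818, 0.0116, 0.1522]
orientation: [2.237, 2.201, 0.005]
force: [1.0, -0.2, -0.9]
opening: 0.0301
t: 18.0
tool_pos: [0.5415, -0.1563, 0.149]
orientation: [2.515, 1.88, -0.002]
force: [-0.4, 1.3, -0.5]
opening: 0.03
t: 18.2
tool_pos: [0.5404, -0.151, 0.1491]
orientation: [-2.503, -1.896, 0.001]
force: [0.0, -0.5, -0.9]
opening: 0.0297
t 18.20 mag x -0.3 y -27.6 z 149.1 mm; yaw 74.30 tilt [-0.001   0.0006] F mag x 0.2 y -0.4 z -0.9 open 0.0297
blue [ 291  231   51   61 2919] px; mag x -14.3 13.2 y -46.0 -9.8 mean [ -0.5 -27.5] rect ((-0.5765523910522461, -27.907039642333984), (27.538562774658203, 36.156272888183594), 0.16405783593654633)
orange [302 170  31  12 367] px; mag x -12.1 12.3 y -2.5 6.6 mean [-0.   2.1] rect ((0.06843852996826172, 2.0804436206817627), (24.422475814819336, 9.05869197845459), 0.1686403751373291)
```

```bash
python3 -m inch '[[[0,0,2.5,0,0,0,1],[0,0,2.5,0,0,0,1],[0,0,2,0,0,0.2,1],[0,0,0,0,0,0,1],[0,0,0,0,0,0,1]]]'; python3 at.py
python3 -m inch '[[[0.4,0,0,0,0,0,1],[0.5,0,0,0,0,0,1],[0.5,0,0,0,0,0,1],[0.5,0,0,0,0,0,1],[0.5,0,0,0,0,0,1]]]'; python3 at.py
python3 -m inch '[[[0.5,0,0,0,0,0,1],[0.5,0,0,0,0,0,1],[0.4,0,0,0,0,0,1],[0.4,0,0,0,0,0,1],[0,0,0,0,0,0,1]]]'; python3 at.py; python3 chk.py blue .0216 pics/w9.png
```

```text
t: 18.75
tool_pos: [0.5407, -0.1506, 0.08]
orientation: [-2.508, -1.891, 0.0]
force: [0.7, -0.6, -0.8]
opening: 0.0296
t 18.75 mag x -0.2 y -27.2 z 80.0 mm; yaw 74.03 tilt [-0.0005  0.0003] F mag x 0.8 y -0.4 z -0.8 open 0.0296
t: 19.25
tool_pos: [0.5484, -0.1296, 0.0815]
orientation: [2.508, 1.886, -0.0]
force: [-3.0, -7.2, 1.3]
opening: 0.0294
t 19.25 mag x 1.5 y -4.8 z 81.5 mm; yaw 73.89 tilt [ 0.0019 -0.0029] F mag x -0.9 y -7.8 z 1.3 open 0.0294
t: 19.75
tool_pos: [0.5535, -0.1119, 0.0815]
orientation: [2.508, 1.887, 0.0]
force: [-3.1, -5.4, 1.8]
opening: 0.0298
t 19.75 mag x 1.5 y 13.6 z 81.5 mm; yaw 73.92 tilt [ 0.002  -0.0025] F mag x -1.5 y -6.1 z 1.8 open 0.0298
blue [ 291  231   52   61 2935] px; mag x -12.5 15.0 y -4.9 31.5 mean [ 1.3 13.7] rect ((1.237278938293457, 13.321969985961914), (36.21077346801758, 27.46778106689453), 89.6957015991211)
orange [292 198  44  16 617] px; mag x -13.0 12.6 y 34.1 43.4 mean [-0.5 38.8] rect ((-0.18083763122558594, 38.688297271728516), (9.303982734680176, 25.61994171142578), 89.72621154785156)
```

```bash
python3 -m inch '[[[0.25,-0.07,0,0,0,0,1],[0.25,-0.07,0,0,0,0,1],[0,0,0,0,0,0,1],[0,0,0,0,0,0,1]]]'; python3 at.py; python3 chk.py blue .0216 pics/w10.png
```

```text
t: 20.2
tool_pos: [0.5542, -0.1073, 0.0816]
orientation: [2.507, 1.885, 0.002]
force: [1.1, -6.6, -1.0]
opening: 0.0295
t 20.20 mag x 0.9 y 18.1 z 81.6 mm; yaw 73.89 tilt [ 0.0037 -0.0031] F mag x 2.9 y -6.0 z -1.0 open 0.0295
blue [ 291  231   52   61 2939] px; mag x -13.3 14.4 y -0.3 36.1 mean [ 0.7 18.3] rect ((0.5747308731079102, 17.919654846191406), (36.2188720703125, 27.69529914855957), 89.630615234375)
orange [293 198  44  16 603] px; mag x -13.0 12.6 y 38.7 47.9 mean [-0.3 43.4] rect ((-0.243560791015625, 43.473548889160156), (25.643003463745117, 9.171524047851562), 1.2442777156829834)
```

View pics/w10c.png

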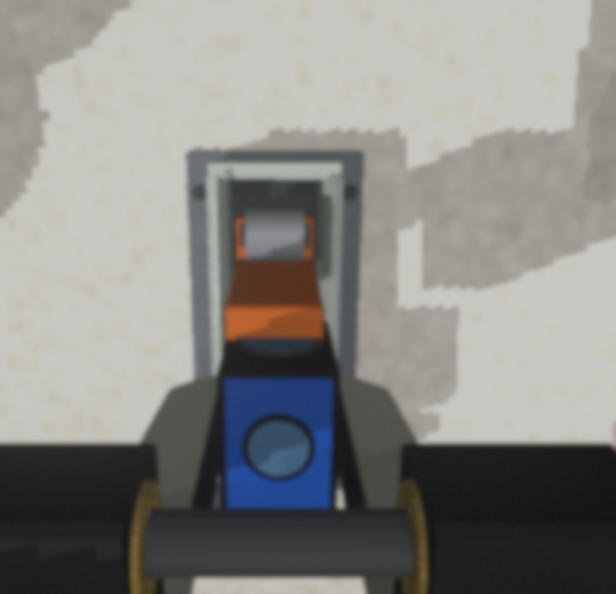

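The blue cube is square behind the follower, with travel about 81.5 mm. I'll nudge it slightly and lower.

```bash
python3 -m inch '[[[0.04,-0.07,0,0,0,0,1],[0,0,0.3,0,0,0,1],[0,0,0.3,0,0,0,1],[0,0,0.2,0,0,0,1],[0,0,0.2,0,0,0,1]]]' >/dev/null; python3 at.py
python3 -m inch '[[[0,0,0.2,0,0,0,1],[0,0,0.2,0,0,0,1],[0,0,0,0,0,0,1]]]' >/dev/null; python3 at.py
```

```text
t 20.75 mag x -0.1 y 18.5 z 71.7 mm; yaw 73.89 tilt [ 0.0028 -0.0028] F mag x -0.9 y -6.7 z 1.8 open 0.0298
t 21.05 mag x -0.2 y 18.5 z 67.4 mm; yaw 73.89 tilt [ 0.0027 -0.0027] F mag x 0.6 y -6.2 z -0.8 open 0.0302
```

```bash
python3 -m inch '[[[0,0,0.3,0,0,0,1],[0,0,0.3,0,0,0,1],[0,0,0.3,0,0,0,1],[0,0,0.3,0,0,0,1],[0,0,0.3,0,0,0,1]]]' >/dev/null; python3 at.py
python3 -m inch '[[[0,0,0.2,0,0,0,1],[0,0,0.2,0,0,0,1],[0,0,0,0,0,0,1]]]' >/dev/null; python3 at.py
```

```text
t 21.55 mag x -0.0 y 18.6 z 52.7 mm; yaw 73.90 tilt [ 0.0029 -0.0028] F mag x -0.7 y -6.2 z 2.8 open 0.0301
t 21.85 mag x -0.1 y 18.6 z 48.4 mm; yaw 73.89 tilt [ 0.0026 -0.0026] F mag x 0.8 y -5.8 z -0.6 open 0.0299
```

```bash
python3 -m inch '[[[0,0,0.2,0,0,0,1],[0,0,0.2,0,0,0,1],[0,0,0.2,0,0,0,1],[0,0,0,0,0,0,1]]]' >/dev/null; python3 at.py
python3 -m inch '[[[0,0,0.2,0,0,0,1],[0,0,0.2,0,0,0,1],[0,0,0,0,0,0,1]]]' >/dev/null; python3 at.py
```

```text
t 22.25 mag x -0.0 y 18.6 z 42.4 mm; yaw 73.90 tilt [ 0.0028 -0.0027] F mag x 1.7 y -5.9 z -1.8 open 0.0296
t 22.55 mag x -0.0 y 18.6 z 38.4 mm; yaw 73.90 tilt [ 0.0029 -0.0027] F mag x 1.4 y -6.0 z 0.1 open 0.0298
```

```bash
python3 -m inch '[[[0,0,0.2,0,0,0,1],[0,0,0.2,0,0,0,1],[0,0,0.2,0,0,0,1],[0,0,0,0,0,0,1]]]' >/dev/null; python3 at.py
python3 -m inch '[[[0,0,0.1,0,0,0,1],[0,0,0.1,0,0,0,1],[0,0,0,0,0,0,1]]]' >/dev/null; python3 at.py
```

```text
t 22.95 mag x 0.0 y 18.6 z 32.4 mm; yaw 73.90 tilt [ 0.0028 -0.0027] F mag x 1.8 y -7.6 z -1.4 open 0.0299
t 23.25 mag x 0.1 y 18.6 z 30.6 mm; yaw 73.90 tilt [ 0.0029 -0.0027] F mag x 1.4 y -6.4 z 0.1 open 0.0301
```

```bash
python3 -m inch '[[[0,0,0.1,0,0,0,1],[0,0,0,0,0,0,1]]]' >/dev/null; python3 at.py
python3 -m inch '[[[0,0,0.05,0,0,0,1],[0,0,0,0,0,0,1]]]' >/dev/null; python3 at.py
```

```text
t 23.45 mag x 0.1 y 18.6 z 29.7 mm; yaw 73.90 tilt [ 0.003  -0.0027] F mag x 1.5 y -6.1 z 1.7 open 0.0301
t 23.65 mag x 0.1 y 18.6 z 29.3 mm; yaw 73.90 tilt [ 0.003  -0.0027] F mag x 0.1 y -6.6 z 3.0 open 0.0304
```

```bash
python3 -m inch '[[[0,0,0.05,0,0,0,1],[0,0,0,0,0,0,1]]]' >/dev/null; python3 at.py
python3 -m inch '[[[0,0,0.05,0,0,0,1],[0,0,0,0,0,0,1]]]' >/dev/null; python3 at.py
```

```text
t 23.85 mag x 0.1 y 18.6 z 29.3 mm; yaw 73.91 tilt [ 0.0029 -0.0027] F mag x -2.6 y -6.6 z 6.9 open 0.0299
t 24.05 mag x 0.2 y 18.6 z 29.3 mm; yaw 73.91 tilt [ 0.0029 -0.0027] F mag x -4.2 y -6.2 z 11.7 open 0.0298
```

The floor is firm at TCP z 29.3 mm, which agrees with the green cube (floor about 7.7 mm). Ease off, release and lift.

```bash
python3 -m inch '[[[0,0,-0.05,0,0,0,1],[0,0,0,0,0,0,1]]]' >/dev/null; python3 at.py
python3 -m inch '[[[0,0,0,0,0,0,0.2],[0,0,0,0,0,0,0.1],[0,0,0,0,0,0,0],[0,0,0,0,0,0,0],[0,0,0,0,0,0,0]]]' >/dev/null
python3 -m inch '[[[0,0,0,0,0,0,0],[0,0,0,0,0,0,0],[0,0,0,0,0,0,0],[0,0,0,0,0,0,0]]]'; python3 at.py; python3 chk.py blue .0216 pics/w11.png
```

```text
t 24.25 mag x 0.2 y 18.6 z 29.3 mm; yaw 73.90 tilt [ 0.003  -0.0027] F mag x -1.6 y -6.7 z 5.9 open 0.0299
t: 25.15
tool_pos: [0.552, -0.1054, 0.0266]
orientation: [-2.511, -1.888, 0.0]
force: [-0.1, -0.1, 0.1]
opening: 0.0469
t 25.15 mag x -1.7 y 19.4 z 26.6 mm; yaw 73.88 tilt [-0.0001 -0.    ] F mag x -0.1 y -0.1 z 0.1 open 0.0469
blue [ 295  263   51   29 1388] px; mag x -13.9 14.0 y 1.0 18.6 mean [0.1 9.6] rect ((0.07016944885253906, 9.791003227233887), (17.438180923461914, 27.860675811767578), 89.69993591308594)
orange [ 289  241   62   21 1220] px; mag x -13.1 12.3 y 37.1 46.3 mean [-0.3 41.9] rect ((-0.43520164489746094, 41.669212341308594), (9.101834297180176, 25.414886474609375), 89.71798706054688)
```

```bash
python3 -m inch '[[[0,0.1,-1,0,0,0,0],[0,0,-3,0,0,0,0],[0,0,-4.5,0,0,0,0],[0,0,-4.5,0,0,0,0],[-3,0,-1,0,0,0,-0.5]]]'
python3 -m inch '[[[-4,0,0,0,0,0,-1],[-3,0,0,0,0,0,-1],[0,0,0,0,0,0,-1],[0,0,0,0,0,0,-1],[0,0,0,0,0,0,-1]]]'
python3 - <<'E'
from h import *
im,C=wrist("pics/w12.png")
O=np.array([.5483,-.1245]);a=np.radians(74.1);y=np.array([np.cos(a),np.sin(a)]);x=np.array([y[1],-y[0]])
for c,z in(("green",.0517),("blue",.0517),("orange",.082)):
    n,l,st,_=cv2.connectedComponentsWithStats(mask(im,c));k=1+np.argmax(st[1:,4]);v,u=np.nonzero(l==k)
    P=np.array([(ray(*C,p,z)[:2]-O) for p in zip(u,v)]);P=np.c_[P@x,P@y]*1000
    print(c,st[k],P.min(0).round(1),P.max(0).round(1),cv2.minAreaRect(P.astype(np.float32)))
cv2.imwrite("pics/w12c.png",cv2.resize(im[20:250,220:440],None,fx=2.6,fy=2.6))
t=robot.read_camera("top");s=robot.read_camera("side")
cv2.imwrite("pics/s12.png",np.vstack([cv2.resize(t["image"][100:260,150:510],None,fx=1.8,fy=1.8),cv2.resize(s["image"][120:280,190:550],None,fx=1.8,fy=1.8)]))
print(robot.read_state()["t"])
E
```

```text
t: 25.7
tool_pos: [0.5486, -0.1334, 0.1744]
orientation: [2.502, 1.887, 0.011]
force: [1.2, -0.8, 0.7]
opening: 0.0507
t: 26.2
tool_pos: [0.5255, -0.2009, 0.1669]
orientation: [-2.511, -1.888, -0.001]
force: [-0.5, 0.2, -0.8]
opening: 0.0896
green [ 303  117   29   41 1180] [-13.6 -41.5] [13.3 -4.5] ((-0.059597015380859375, -23.00973129272461), (36.97701644897461, 26.842477798461914), 89.76470184326172)
blue [ 578   21   51  106 1520] [243.4 -13.7] [266.3  73.4] ((254.8901824951172, 29.87131118774414), (86.97491455078125, 22.664278030395508), 89.8056411743164)
orange [301  50  33  14 429] [-12.6  36.5] [12.6 45.9] ((0.013558387756347656, 41.20812225341797), (9.300779342651367, 25.16525650024414), 89.79396057128906)
26.35
```

View pics/w12c.png

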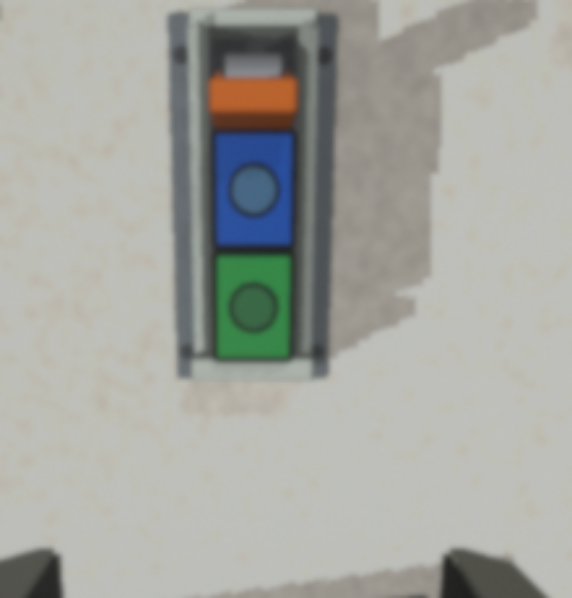

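View pics/s12.png

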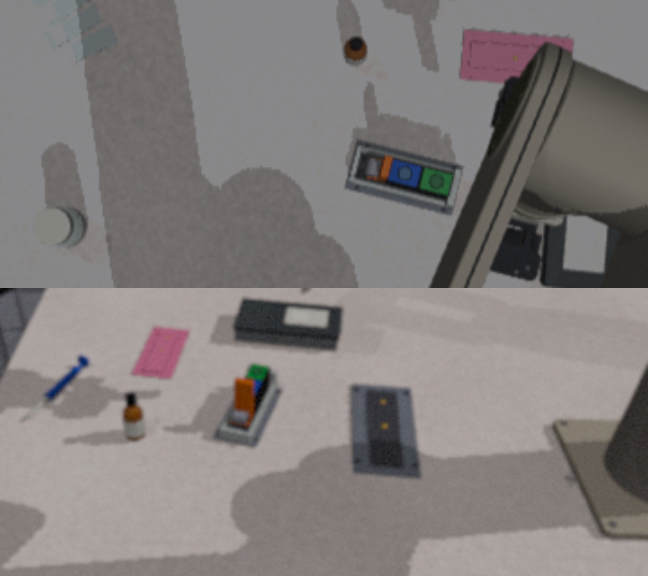

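Run:
```python
from h import *
im,C=wrist()
O=np.array([.5483,-.1245]);a=np.radians(74.1);y=np.array([np.cos(a),np.sin(a)]);x=np.array([y[1],-y[0]])
m=mask(im,"blue");m[:,:280]=0;m[:,360:]=0;m[200:]=0
for z in(.0517,.056,.06):
    v,u=np.nonzero(m);P=np.array([(ray(*C,p,z)[:2]-O) for p in zip(u,v)]);P=np.c_[P@x,P@y]*1000
    print(z,P.min(0).round(1),P.max(0).round(1),cv2.minAreaRect(P.astype(np.float32)))
```

```text
0.0517 [-13.7  -2.6] [14.3 35.1] ((0.20543193817138672, 16.400930404663086), (37.59074401855469, 27.76319694519043), 89.07039642333984)
0.056 [-13.5  -2.6] [14.  34.5] ((0.1835641860961914, 16.103187561035156), (37.01686477661133, 27.3393497467041), 89.07038879394531)
0.06 [-13.3  -2.6] [13.8 33.9] ((0.1632223129272461, 15.826218605041504), (36.4830322265625, 26.94507598876953), 89.07038116455078)
```

```bash
python3 -c "
from plant import robot
print(robot.close_job(), robot.read_state()['t'])"
```

```text
the job is handed in; nothing more can be done
the job is handed in; nothing more can be done
```

Both filter cubes are loaded, and I handed the job in at about 26.5 s. The green cube is against the end stop, with the blue one between it and the orange follower. Each was lowered upright until it rested firmly on the track floor, then eased off and released. The hand-in reports no verdict.

- **Floor height:** the two cubes agree at about 7.6 mm (green) and 7.7 mm (blue). The highest downward force I read was 16 N.
- **Follower travel:** it closed to about 40.3 mm on the green cube and about 79.9 mm on both.
- **Final wrist picture:** green is at magazine x -0.1, y -23.0 mm and blue at x 0.2, y about 16.4 mm. Both are aligned with the track within about 1°, and the gripper is clear of everything.
- **Bystanders:** the bottle, jar and slide box look undisturbed in the last top and side pictures. I checked them by eye and did not measure them, and the arm partly hides the slide box from above.

One small disagreement: the blue top plate looked 0.6–0.9 mm larger than the green one in the final picture. That is below one pixel (about 1 mm), so I put it down to image resolution, because the floor contact heights matched.

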